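# Index the carving swivel to the red stud

### The arm

A 7-joint arm with a two-finger parallel gripper is mounted at the origin on the work surface; the furniture and walls round the work are solid. World frame = base frame: x ahead of the robot, y to its left, z up, the work surface at z = 0. Lengths are in mm, angles in rad, forces in N, time in s.
With the tool pointing down it reaches from about 425 to 950 mm from the base axis. Payload 4.7 kg.
Tool frame: the origin (TCP) lies midway between the tips of the shut fingers; the grasp point (between the pads) lies arm.hold_point_z behind it (arm.hold_point_z is the distance from the TCP to the grasp point, in mm); z points along the fingers, y is the line along which they close (so a half turn about z gives the same grasp; the last joint's range is limited). The gripper opens to 87 mm and grips with 3 to 60 N. Pads are 19 mm wide; open, the fingers measure 117 mm over their backs; the gripper's body (75 mm by 190 mm) begins 51 mm behind the grasp point.
Start: joints at [1.145, 0.469, -0.049, 1.532, 0.024, 1.141, -0.082], TCP at [260.914, -622.554, 222.573] pointing down, gripper open.
Joint ranges: [-2.59, 2.59], [-0.33, 1.99], [-1.39, 1.29], [0.1, 2.45], [-1.04, 4.18], [0.21, 1.99], [-2.66, 2.66]. Speed limits (rad/s): [2.57, 2.57, 3.14, 3.14, 3.14, 3.14, 3.14].

### API

Orientations are given as a unit quaternion [x, y, z, w].
In Python, from bench import arm gives the robot as it stands.
- The arm moves only by the tool arm_command, never from a script. Its argument "steps" is text: rows parted by semicolons, each of 4 numbers parted by spaces: the shift along the tool's x, y, z in cm, then the turn about the tool's z in degrees. In form: dx dy dz spin; .... A call has 1 to 8 rows; each row shifts and turns the commanded pose from where the row before left it, along the tool's axes as they then stand; what a row does not reach is not made up. A row lasts 1/12 s, in which the tool goes at most 41.7 mm and 7.16 degrees, less where a joint would pass 70% of its speed; a pose out of reach is approached as far as the arm can. A call with a gripper value outside its range is refused whole. "hand" is the closure, from -1 (fully open) to 1 (shut), set as the call begins (left out, the last holds). The fingers move at their own pace and stop on an object; "newtons" is the grip in N (left out, the last holds). Time passes only in rows, so rows that do not move let the fingers close. It gives the time, the measured TCP pose, the force, the opening and the grip force at its end, in the units of the state.
- arm.state(): the state, without advancing time (a new reading comes with each control period).
- arm.grab_frame(name): name is "scene" or "top" or "wrist"; returns (picture, depth): 420x560x3 uint8, red, green, blue; 420x560 float32, mm along the optical axis (not along the pixel's ray), 0 where there is no reading.
- arm.get_calibration(name): a dict with "fx", "fy", "cx", "cy" (pixels), "pose" (4x4, takes a point from camera to world coordinates). Camera axes: x right, y up, looking along -z (the intrinsics and any distortion apply to the point x, -y, -z); pixel columns grow to the right and rows downward; lengths in mm; the calibration is good to about 2 mm. A picture is of the moment at which its call begins: read the wrist's pose just before it. get_calibration takes no time and is no camera call; for the wrist camera it gives the pose at the moment of the call.
- arm.hand_in(): hands the job in; it is judged then, once.
Trained networks look in the newest picture that a camera, given by its name, has taken for a name from the list of things; names that differ only in an ending like _2 or _b are one class to them, and where a whole thing is asked for, a point or a joint stands for the part that bears it (a point fixed in the world has none). Each returns a list of dicts, best first, with "score" (0 to 1); they miss things now and then, are a little off and sometimes report something else, mostly with a low value. They report only what shows in the picture. A call takes as long as a camera call. They do not tell look-alikes from the thing itself.
- arm.cut_out(name, camera): "pixels" (420x560 bool, what is visible of it) and "pixel" ([column, row] in pixels, amid what is visible of it).
The state is a dict: "t": time; "qpos": joint angles; "joint_velocities": joint speeds; "joint_efforts": joint torques, N m; "ee_pos": TCP position; "eef_rot": TCP orientation; "wrist_force": force on the tool from outside, world axes, zero at the start; "moment": the same for the moment, N m; "opening": finger opening in mm; "grip_force": force on a finger pad.
Only numpy, scipy, OpenCV 4.12 (cv2) and the standard library are available. Lean on these libraries where they do the work, as an engineer would, in place of code of your own. Each camera call takes 0.05 s, during which the arm holds its last target. There are 200 camera calls.

### The job

The lino block is clamped on an indexed swivel base that is locked by a spring pin with a black knob. Pull the knob up to draw the pin, swing the wheel round to the next hole, the one beside the red stud (not the green), let the pin drop fully home in that hole, and let go.

Things in the scene. Friction and masses are not known exactly. Their poses are not given: they have to be found in the camera images.
- knob (a point): Centre of the spring pin's black knob: upright cylinder 22 mm wide, 34 mm tall; pin home, its centre is 69 mm above the table (top 86, underside 52). It stands on an arm of the blue wheel, 80 mm from the wheel's axis, and swings with it. z up. Boss below: 20 mm wide, top 46 mm above the table. Brown block on the wheel: top and clamps at most 49 mm above the table, up to 63 mm from the axis.
- hub (a point): Point on the swivel's upright axis, at the top of the fixed round grey index plate (232 mm wide, top 22 mm above the table). The blue wheel (124 mm wide) turns about it with slight friction when the pin is drawn and stays where left. Plate: 12 countersunk holes 80 mm from the axis, every 30 degrees (41 mm apart). The pin starts home in one, on the robot's side.
- red_stud: Red domed stud, 18 mm wide, 8 mm tall, fixed on the index plate 104 mm from the axis; origin: centre of its underside. It stands on the same radius as the wanted hole, 24 mm outside it: the next hole on one side of the starting one, 30 degrees away. A green stud of the same shape marks the next hole on the other side; which side is red varies.
- pin (a joint): Pin travel in m: 0 home in a hole, grows as the knob is pulled straight up; stop at 0.028. The tip is clear of the plate from 0.014 up. The spring pulls down, 5 N at 0, 8 N at the stop. Let go within about 7 mm of a hole's centre it drops in to 0; farther off it rests on the plate at about 0.014. Pin 8 mm, hole 11 mm: once in, the wheel is locked but for about 1 degree.
Mind the look-alikes: they are no part of the job. There is more than one size of the part that bears knob; the job needs the smaller.

How it is judged (in metres and radians):
On the way:
1. the pin is drawn clear of the plate (value of joint pin above 0.014 m), for 0.1 s.
At the end, for the whole second after the job is handed in: The pin is fully home (within 3 mm of its full depth) in the hole beside the red stud (knob within 32 mm of the stud, seen from above), at rest and let go (value of joint pin below 0.003 m and horizontal distance between knob and red_stud below 0.032 m and velocity of joint pin below 0.01 m/s); the robot touches nothing.
It also fails if it takes over 29 s, if anything falls off the work surface, if the arm or the gripper's body presses on something with over 40 N, if the wrist force passes 120 N, or if a joint passes its speed limit or range.

## Working session

There is one attempt and no reset: what is moved stays moved. The work goes in short steps, Python scripts to look and compute and a tool call to move; the robot and the scene stay as the last step left them, time stands still between calls to the robot, and variables do not carry over. Pictures are saved under pics/ and viewed, at most 10 in all, crops included, and the job is handed in when it is done.

Besides the shell and the picture viewer there is one more tool, called as name(argument=value, ...) on one line, values as JSON. arm_command: Moves the arm, as the interface text tells. Its arguments: {"type":"object","properties":{"steps":{"type":"string"},"hand":{"type":"number"},"newtons":{"type":"number"}},"required":["steps"]}

```bash
mkdir -p pics; cat > h.py <<'E'
import numpy as np,cv2
from bench import arm
def world(cam,px,d,c=None):
    c=c or arm.get_calibration(cam)
    x=(px[0]-c['cx'])/c['fx']*d; y=(px[1]-c['cy'])/c['fy']*d
    return (np.array(c['pose'])@[x,-y,-d,1])[:3]
def save(n,p): cv2.imwrite('pics/'+n+'.png',p[...,::-1])
E
python3 - <<'E'
from h import *
print(arm.state(), arm.hold_point_z)
for n in('top','scene'):
    p,d=arm.grab_frame(n); save(n,p); np.save(n+'.npy',d)
    print(arm.get_calibration(n))
    for o in('knob','red_stud'):
        for r in arm.cut_out(o,n):
            m=r['pixels']; 
            print(n,o,r['score'],r['pixel'],m.sum(),world(n,r['pixel'],np.median(d[m])).round())
E
```

```text
{'t': 0.0, 'qpos': array([ 1.14508996,  0.4694283 , -0.04861164,  1.53367148,  0.02410118,
        1.14098398, -0.08229335]), 'joint_velocities': array([ 0.00083633, -0.00069586, -0.00101267, -0.00107897,  0.00051671,
       -0.00082795, -0.00073036]), 'joint_efforts': array([-2.78086663e-04, -5.07972622e+01, -8.12852592e-02, -2.36153573e+01,
       -6.15725387e-02,  3.80666717e-02,  1.86848365e-04]), 'ee_pos': array([ 260.66303378, -622.00357625,  221.51784053]), 'eef_rot': array([ 9.80376881e-01,  1.97130066e-01, -2.18284906e-04, -9.27350820e-04]), 'wrist_force': array([ 0.36843361,  0.20652816, -0.44591975]), 'moment': array([ 0.00755872, -0.00784504,  0.042535  ]), 'grip_force': 0.0, 'opening': 86.93394016638939} 18.700000000000003
{'fx': 514.9885089748211, 'fy': 514.9885089748211, 'cx': 276.3930894856363, 'cy': 214.52259042935975, 'pose': array([[ 1.26384813e-02,  9.97375481e-01, -7.12910881e-02,
         2.91771890e+02],
       [-9.99919661e-01,  1.25371386e-02, -1.86883501e-03,
         3.56941692e+02],
       [-9.70143968e-04,  7.13089798e-02,  9.97453803e-01,
         9.1780
[... 160 characters left out ...]
[272.5, 126.4] 13106 [511. 367.  26.]
top knob 0.46 [261.4, 168.6] 139 [426. 384.  85.]
top red_stud 0.51 [262.0, 171.0] 171 [422. 383.  85.]
{'fx': 393.95740574305603, 'fy': 393.95740574305603, 'cx': 282.62203433605794, 'cy': 214.84068963883834, 'pose': array([[-7.18980705e-01,  4.98440275e-01, -4.84380056e-01,
        -6.70238254e+01],
       [-6.94989256e-01, -5.23135271e-01,  4.93274185e-01,
         7.78287457e+02],
       [-7.52857176e-03,  6.91293556e-01,  7.22534802e-01,
         6.73421014e+02],
       [ 0.00000000e+00,  0.00000000e+00,  0.00000000e+00,
         1.00000000e+00]])}
scene knob 0.97 [405.1, 276.1] 432 [ 57. 352. 109.]
scene knob 0.57 [246.6, 198.2] 130 [424. 390.  78.]
```

View pics/top.png

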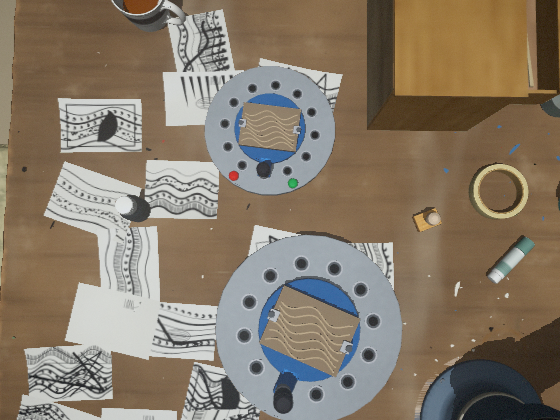

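View pics/scene.png

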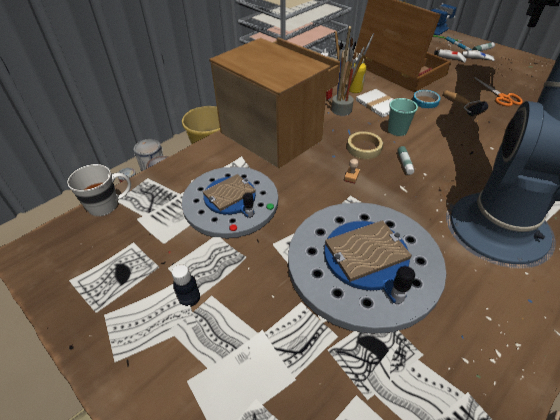

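```bash
python3 - <<'E'
from h import *
p=cv2.imread('pics/top.png')[...,::-1]; d=np.load('top.npy'); c=arm.get_calibration('top')
v,u=np.mgrid[:420,:560]
W=np.stack([(u-c['cx'])/c['fx']*d,-(v-c['cy'])/c['fy']*d,-d,np.ones_like(d)],-1)@np.array(c['pose']).T
W=W[...,:3]
hsv=cv2.cvtColor(p,cv2.COLOR_RGB2HSV)
roi=np.zeros((420,560),bool); roi[60:200,200:340]=1
m=roi&(abs(W[...,2]-22)<6)&(hsv[...,1]<80)
cs,_=cv2.findContours(m.astype(np.uint8),0,2); k=max(cs,key=cv2.contourArea)
pts=np.array([W[b,a,:2] for a,b in k[:,0]],np.float32)
A=np.c_[2*pts,np.ones(len(pts))]; s=np.linalg.lstsq(A,(pts**2).sum(1),rcond=None)[0]
print('hub',s[:2],'r',np.sqrt(s[2]+s[0]**2+s[1]**2), 'zmed',np.median(W[m][:,2]))
H=hsv[...,0]
for n,mm in(('red',((H<8)|(H>172))),('green',(H>40)&(H<85))):
    q=roi&mm&(hsv[...,1]>130)&(v>160)&(hsv[...,2]>60); print(n,q.sum(),u[q].mean(),v[q].mean(),W[q].mean(0))
q=roi&(W[...,2]>78)&(W[...,2]<95); print('knob',q.sum(),u[q].mean(),v[q].mean(),W[q].mean(0), W[q].min(0),W[q].max(0))
print('maxheights roi',np.percentile(W[roi&(d>0)][:,2],99.9))
for z in(60,150,250,350):
    q=(W[...,2]>z)&(d>0); print(z,q.sum(),W[q].min(0).round(),W[q].max(0).round())
q=(u>395)&(u<520)&(v<85); print('cab',np.median(W[q],0),W[q].min(0),W[q].max(0))
# same from scene camera: highest
ds=np.load('scene.npy'); cs_=arm.get_calibration('scene')
S=np.stack([(u-cs_['cx'])/cs_['fx']*ds,-(v-cs_['cy'])/cs_['fy']*ds,-ds,np.ones_like(ds)],-1)@np.array(cs_['pose']).T
q=(ds>0)&(S[...,2]>100)&(S[...,0]>350)&(S[...,0]<750)&(abs(S[...,1])<700)
for y in range(-700,500,100):
    e=q&(S[...,1]>=y)&(S[...,1]<y+100)
    if e.sum()>20: print(y,e.sum(),S[e][:,0].min().round(),S[e][:,0].max().round(),S[e][:,2].max().round())
save('crop',cv2.resize(p[60:205,195:345],None,fx=4,fy=4,interpolation=cv2.INTER_CUBIC))
E
```

```text
hub [506.39900811 372.69943943] r 114.59531901276718 zmed 22.513914607636707
red 69 233.15942028985506 175.31884057971016 [422.71319598 434.67701608  29.1131372 ]
green 68 292.25 182.83823529411765 [410.78326676 331.76418305  29.45197481]
knob 148 262.61486486486484 168.38513513513513 [426.45648702 381.93217197  85.163583  ] [415.94919884 371.53729695  78.09926562] [437.77072924 392.94246701  90.05300304]
maxheights roi 87.32728419773407
60 27143 [ 24. -43.  60.] [724. 637. 229.]
150 19289 [ 53. -43. 150.] [683. 199. 229.]Traceback (most recent call last):
  File "<stdin>", line 19, in <module>
    return umr_minimum(a, axis, None, out, keepdims, initial, where)
ValueError: zero-size array to reduction operation minimum which has no identity
```

```bash
python3 - <<'E'
from h import *
p=cv2.imread('pics/top.png')[...,::-1]
v,u=np.mgrid[:420,:560]
save('crop',cv2.resize(p[60:205,195:345],None,fx=4,fy=4,interpolation=cv2.INTER_CUBIC))
for n in('top','scene'):
    d=np.load(n+'.npy'); c=arm.get_calibration(n)
    W=(np.stack([(u-c['cx'])/c['fx']*d,-(v-c['cy'])/c['fy']*d,-d,np.ones_like(d)],-1)@np.array(c['pose']).T)[...,:3]
    q=(d>0)&(W[...,2]>100)&(W[...,0]>250)&(W[...,0]<900)
    for y in range(-700,600,100):
        e=q&(W[...,1]>=y)&(W[...,1]<y+100)
        if e.sum()>20: print(n,y,e.sum(),W[e].min(0).round(),W[e].max(0).round())
E
```

```text
top -100 3354 [519. -43. 144.] [683.  -0. 215.]
top 0 7119 [507.   0. 100.] [646. 100. 228.]
top 100 9929 [507. 100. 100.] [704. 199. 229.]
scene -700 71 [ 275. -670.  219.] [ 293. -654.  253.]
scene -600 48 [ 250. -575.  222.] [ 266. -526.  298.]
scene -500 2851 [ 458. -447.  101.] [ 723. -400.  247.]
scene -400 741 [ 460. -400.  100.] [ 649. -381.  203.]
scene -300 41 [ 603. -287.  100.] [ 744. -235.  123.]
scene -200 752 [ 514. -177.  100.] [ 677. -100.  273.]
scene -100 709 [ 518. -100.  145.] [746.  -0. 274.]
scene 0 2233 [506.   0. 100.] [764. 100. 225.]
scene 100 3298 [505. 100. 100.] [762. 200. 225.]
scene 200 2605 [508. 200. 100.] [760. 205. 224.]
```

View pics/crop.png

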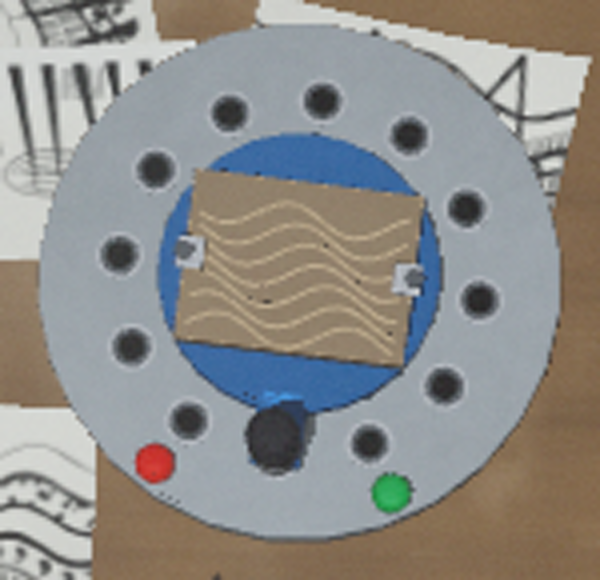

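Two knobs fit the name: the small swivel's at pixel (262,168) and the big swivel's at (283,400). The small one is the one meant: it is the smaller size and has red (233,175) and green (292,183) studs on its plate. The crop confirms this. Knob is at about (426,382), hub at (506,373), and red lies 30° clockwise seen from above.

I'll go up, then follow an arc around the base over the cabinet.

arm_command(steps="0 0 -4 0; 0 0 -4 0; 0 0 -4 0; 4 -0.3 0 -3.5; 4 -0.3 0 -3.5; 4 -0.3 0 -3.5; 4 -0.3 0 -3.5; 4 -0.3 0 -3.5", hand=-1)

```text
t: 0.97
ee_pos: [428.0, -509.6, 342.5]
eef_rot: [0.939, 0.345, 0.0, 0.0]
wrist_force: [0.9, 0.1, 0.1]
opening: 87.1
grip_force: 0.0
```

arm_command(steps="4 -0.3 0 -3.6; 4 -0.3 0 -3.6; 4 -0.3 0 -3.6; 4 -0.3 0 -3.6; 4 -0.3 0 -3.6; 4 -0.3 0 -3.6; 4 -0.3 0 -3.6; 4 -0.3 0 -3.6")

```text
t: 1.63
ee_pos: [599.7, -242.3, 342.4]
eef_rot: [0.823, 0.568, 0.0, 0.0]
wrist_force: [0.6, 0.2, 0.5]
opening: 86.8
grip_force: 0.0
```

arm_command(steps="4 -0.3 0 -3.8; 4 -0.3 0 -3.8; 4 -0.3 0 -3.8; 4 -0.3 0 -3.8; 4 -0.3 0 -3.8; 4 -0.3 0 -3.8; 4 -0.3 0 -3.8; 4 -0.3 0 -3.8")

```text
t: 2.3
ee_pos: [617.4, 74.5, 342.4]
eef_rot: [0.645, 0.764, 0.0, 0.0]
wrist_force: [0.8, -0.2, 0.6]
opening: 87.0
grip_force: 0.0
```

arm_command(steps="4 -0.5 0 -5; 4 -0.5 0 -5; 4 -0.5 0 -5; 4 -0.5 0 -5; 4 -0.5 0 -5; 4 -0.5 0 -5; 4 -0.5 0 -5; 4 -0.5 0 -5")

```text
t: 2.97
ee_pos: [439.2, 336.0, 342.5]
eef_rot: [0.345, 0.939, 0.0, 0.0]
wrist_force: [-0.4, 0.7, -0.6]
opening: 87.2
grip_force: 0.0
```

arm_command(steps="0 0 0 -7; 0 0 0 -7; 0 0 0 0")

```text
t: 3.22
ee_pos: [439.9, 334.9, 342.6]
eef_rot: [0.228, 0.974, -0.0, 0.0]
wrist_force: [1.0, -0.4, 0.3]
opening: 87.2
grip_force: 0.0
```

```bash
cat >> h.py <<'E'
def todo(target,yaw):
    s=arm.state(); x,y=s['eef_rot'][:2]; a=2*np.arctan2(y,x); e=np.array(target)-s['ee_pos']
    tx=np.array([np.cos(a),np.sin(a)]); ty=np.array([np.sin(a),-np.cos(a)])
    print('t',s['t'],'pos',s['ee_pos'].round(1),'yaw',np.degrees(a).round(1),'cm',(np.array([e[:2]@tx,e[:2]@ty,-e[2]])/10).round(2),'spin',(np.degrees(a)-yaw).round(1))
E
python3 - <<'E'
from h import *
todo([426.5,382,200],173.4)
c=arm.get_calibration('wrist'); p,d=arm.grab_frame('wrist'); save('w1',p)
for r in arm.cut_out('knob','wrist'):
    m=r['pixels']; print(r['score'],r['pixel'],m.sum(),world('wrist',r['pixel'],np.median(d[m]),c))
E
```

```text
t 3.2167 pos [439.9 334.9 342.6] yaw 153.6 cm [ 3.29  3.62 14.26] spin -19.8
0.63 [311.9, 154.2] 271 [425.79534598 382.2432507   85.36411423]
```

View pics/w1.png

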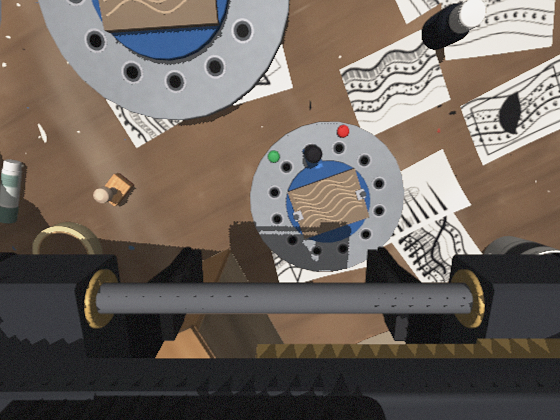

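The wrist view shows the knob at (312,154), red at (343,131) and green at (274,156), and its knob position agrees with the top camera.

arm_command(steps="1.7 1.8 0 0; 1.6 1.8 0 0; 0 0 4 -7; 0 0 4 -7; 0 0 4 -6; 0 0 4 0; 0 0 2 0; 0 0 0 0")

```text
t: 3.98
ee_pos: [425.9, 377.8, 157.2]
eef_rot: [0.059, 0.998, -0.004, -0.004]
wrist_force: [0.3, -0.7, -0.5]
opening: 87.0
grip_force: 0.0
```

```bash
python3 - <<'E'
from h import *
todo([426.1,382.1,55],173.4)
c=arm.get_calibration('wrist'); p,d=arm.grab_frame('wrist')
for r in arm.cut_out('knob','wrist'):
    m=r['pixels']; print(r['score'],r['pixel'],m.sum(),world('wrist',r['pixel'],np.median(d[m]),c))
E
```

```text
t 3.9833 pos [425.9 377.8 157.2] yaw 173.2 cm [ 0.03  0.43 10.22] spin -0.2
0.95 [292.1, 219.0] 858 [422.94960064 384.16114135  84.14522189]
```

```bash
python3 - <<'E'
from h import *
c=arm.get_calibration('wrist'); p,d=arm.grab_frame('wrist'); save('w2',p)
v,u=np.mgrid[:420,:560]
W=(np.stack([(u-c['cx'])/c['fx']*d,-(v-c['cy'])/c['fy']*d,-d,np.ones_like(d)],-1)@np.array(c['pose']).T)[...,:3]
q=(d>0)&(abs(W[...,2]-86)<4)&(np.hypot(W[...,0]-425,W[...,1]-382)<25)
x,y=W[q][:,0],W[q][:,1]; print(q.sum(),W[q].mean(0),x.min(),x.max(),y.min(),y.max())
k,_=cv2.minEnclosingCircle(np.c_[x,y].astype(np.float32)),0; print(k)
todo([426.1,382.1,55],173.4); print(arm.state()['eef_rot'])
E
```

```text
594 [425.37332683 383.77336818  85.51502902] 415.4974082451547 437.05877988315797 373.0450660133356 394.57504629752424
((426.1126403808594, 383.6587219238281), 11.016703605651855)
t 4.1333 pos [428.1 382.3 164. ] yaw 173.3 cm [ 0.19 -0.05 10.9 ] spin -0.1
[5.82312960e-02 9.98302374e-01 9.85753536e-04 7.17890853e-04]
```

View pics/w2.png

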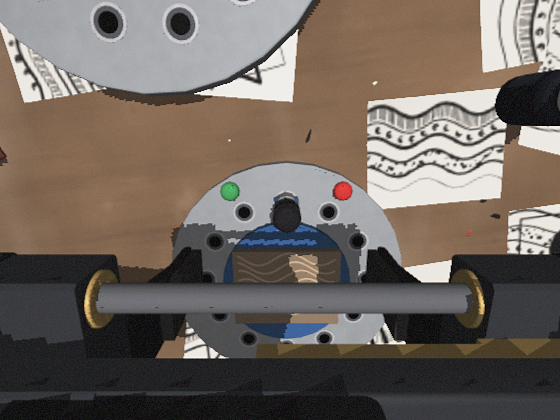

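The knob sits at (287,212) with red to its right at (343,190) and green to its left. I'll descend and close.

arm_command(steps="0.2 0.1 3 0; 0 0 3 0; 0 0 3 0; 0 0 1.9 0; 0 0 0 0; 0 0 0 0")

```text
t: 4.63
ee_pos: [426.2, 383.7, 55.1]
eef_rot: [0.058, 0.998, 0.001, 0.001]
wrist_force: [0.4, 0.7, 0.9]
opening: 86.8
grip_force: 0.0
```

arm_command(steps="0 0 0 0; 0 0 0 0; 0 0 0 0; 0 0 0 0; 0 0 0 0; 0 0 0 0; 0 0 0 0; 0 0 0 0", hand=1, newtons=30)

```text
t: 5.3
ee_pos: [425.3, 382.6, 53.5]
eef_rot: [0.057, 0.998, -0.0, -0.0]
wrist_force: [-0.2, 0.8, -0.6]
opening: 41.8
grip_force: 0.0
```

arm_command(steps="0 0 0 0; 0 0 0 0; 0 0 0 0; 0 0 0 0; 0 0 0 0; 0 0 0 0")

```text
t: 5.8
ee_pos: [425.2, 382.8, 53.5]
eef_rot: [0.057, 0.998, 0.0, -0.0]
wrist_force: [0.7, 0.9, -0.8]
opening: 21.0
grip_force: 30.0
```

```bash
python3 - <<'E'
from h import *
s=arm.state(); print(s['opening'],s['grip_force'],s['wrist_force']); todo([426.1,382.6,75],173.4)
E
```

```text
20.955709256266008 29.9999486154411 [ 0.6761055   0.8965667  -0.82383534]
t 5.8 pos [425.2 382.8  53.5] yaw 173.4 cm [-0.09 -0.01 -2.15] spin 0.0
```

Gripped at 21 mm. Now lift 2.1 cm.

arm_command(steps="0 0 -0.7 0; 0 0 -0.7 0; 0 0 -0.7 0; 0 0 0 0; 0 0 0 0; 0 0 0 0")

```text
t: 6.3
ee_pos: [425.2, 382.5, 74.4]
eef_rot: [0.057, 0.998, -0.0, -0.0]
wrist_force: [-0.1, 1.7, -8.4]
opening: 21.1
grip_force: 30.0
```

```bash
python3 - <<'E'
from h import *
s=arm.state(); print(s['opening'],s['grip_force'],s['wrist_force']); todo([442,420.6,75],143.4)
c=arm.get_calibration('wrist'); p,d=arm.grab_frame('wrist')
v,u=np.mgrid[:420,:560]
W=(np.stack([(u-c['cx'])/c['fx']*d,-(v-c['cy'])/c['fy']*d,-d,np.ones_like(d)],-1)@np.array(c['pose']).T)[...,:3]
q=(d>0)&(W[...,2]>80)&(W[...,2]<120)&(np.hypot(W[...,0]-425,W[...,1]-382)<9); print(q.sum(),np.median(W[q],0) if q.any() else 0)
save('w3',p)
E
```

```text
21.065121358860758 29.99856715206988 [-0.06596729  1.72859961 -8.39166917]
t 6.3 pos [425.2 382.5  74.4] yaw 173.4 cm [-1.24  3.98 -0.06] spin 30.0
227 [417.74994589 382.09898377 105.64441513]
```

arm_command(steps="-0.02 0.52 0 3.75; -0.02 0.52 0 3.75; -0.02 0.52 0 3.75; -0.02 0.52 0 3.75; -0.02 0.52 0 3.75; -0.02 0.52 0 3.75; -0.02 0.52 0 3.75; -0.02 0.52 0 3.75")

```text
t: 7.02
ee_pos: [439.7, 421.0, 73.9]
eef_rot: [0.315, 0.949, -0.001, -0.001]
wrist_force: [-0.1, 1.1, -6.9]
opening: 21.0
grip_force: 30.0
```

arm_command(steps="0 0 0 0; 0 0 0 0; 0 0 0 0")

```text
t: 7.27
ee_pos: [439.8, 421.0, 74.2]
eef_rot: [0.313, 0.95, -0.0, -0.001]
wrist_force: [0.4, 2.7, -8.4]
opening: 21.0
grip_force: 30.0
```

```bash
python3 - <<'E'
from h import *
s=arm.state(); print(s['opening'],s['grip_force'],s['wrist_force']); todo([442,420.6,75],143.4)
e=s['ee_pos'][:2]; print(np.degrees(np.arctan2(e[1]-372.7,e[0]-506.4)),np.hypot(*(e-[506.4,372.7])))
p,d=arm.grab_frame('wrist'); save('w4',p)
E
```

```text
21.039172568214344 29.99864124460146 [ 0.40308226  2.74354406 -8.35199129]
t 7.2667 pos [439.8 421.   74.2] yaw 143.6 cm [-0.21  0.1  -0.08] spin 0.2
144.04613929353616 82.32058529583563
```

View pics/w4.png

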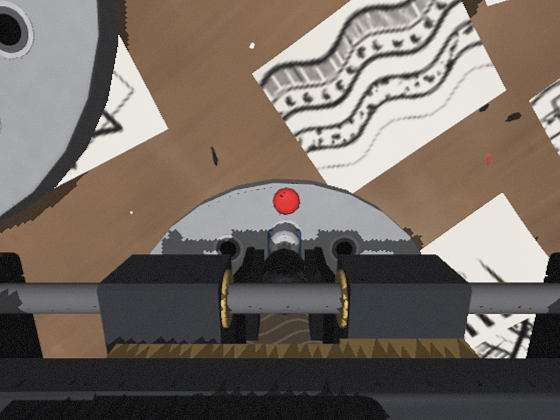

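Red stud (287,201) lines up radially with the knob boss (285,240). I'll lower the pin and release.

arm_command(steps="0 0.05 0 0; 0 0 0.7 0; 0 0 0.7 0; 0 0 0.6 0; 0 0 0 0; 0 0 0 0")

```text
t: 7.82
ee_pos: [440.4, 421.6, 54.2]
eef_rot: [0.314, 0.95, -0.0, -0.0]
wrist_force: [-2.2, 3.3, -6.4]
opening: 20.9
grip_force: 30.0
```

arm_command(steps="0 0 0 0; 0 0 0 0; 0 0 0 0; 0 0 0 0; 0 0 0 0; 0 0 0 0; 0 0 0 0; 0 0 0 0", hand=-0.2)

```text
t: 8.48
ee_pos: [441.0, 421.2, 54.6]
eef_rot: [0.314, 0.95, -0.0, 0.0]
wrist_force: [-0.3, 0.0, 0.3]
opening: 51.7
grip_force: 0.0
```

arm_command(steps="0 0 -2 0; 0 0 -3 0; 0 0 -4 0; 0 0 -4 0; 0 0 0 0; 0 0 0 0")

```text
t: 8.98
ee_pos: [441.8, 422.7, 187.4]
eef_rot: [0.314, 0.95, 0.002, 0.002]
wrist_force: [-0.2, 0.5, -0.7]
opening: 52.1
grip_force: 0.0
```

```bash
python3 - <<'E'
from h import *
s=arm.state(); print(s['t'],s['opening'],s['ee_pos'])
v,u=np.mgrid[:420,:560]
for n in('wrist','scene'):
    c=arm.get_calibration(n); p,d=arm.grab_frame(n); save('end_'+n,p)
    W=(np.stack([(u-c['cx'])/c['fx']*d,-(v-c['cy'])/c['fy']*d,-d,np.ones_like(d)],-1)@np.array(c['pose']).T)[...,:3]
    q=(d>0)&(W[...,2]>78)&(W[...,2]<125)&(np.hypot(W[...,0]-442,W[...,1]-420)<20)
    print(n,q.sum(),np.median(W[q],0),np.percentile(W[q][:,2],[5,50,95]))
    k=cv2.minEnclosingCircle(W[q][:,:2].astype(np.float32)); print(k,np.hypot(k[0][0]-422.7,k[0][1]-434.7))
E
```

```text
8.9833 52.07866219180144 [441.81102966 422.67924773 187.40913712]
wrist 544 [439.98252397 422.64319397  85.62150529] [81.45743706 85.62150529 86.98409017]
((441.1104431152344, 421.9576416015625), 11.18311595916748) 22.39000029596944
scene 70 [437.53295625 426.20139221  84.55735515] [79.86731021 84.55735515 86.80939712]
((439.873291015625, 425.2494812011719), 10.440784454345703) 19.601893527778135
```

View pics/end_wrist.png

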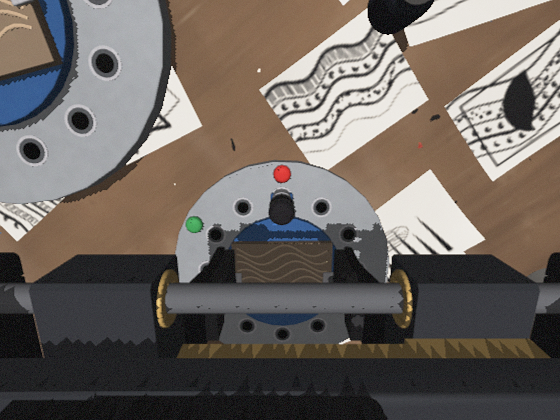

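The knob (282,208) sits next to the red stud (282,174). Its top is at 85.6 mm, so the pin is home, and the gripper is clear.

```bash
python3 -c "
from bench import arm
print(arm.hand_in())"
```

```text
the job is handed in; nothing more can be done
None
```

The pin was drawn, the wheel swung 30° to the hole beside the red stud, and the pin dropped home (knob top measured at 85.6 mm, expected 86) and released; I handed the job in at about 9 s, with no verdict returned.

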